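Close the model case: push the jaw model home and tuck the flap

ROBOT

A 6-joint arm with a two-finger parallel gripper is mounted at the origin on the work surface. World frame = base frame: x ahead of the robot, y to its left, z up, the work surface at z = 0. Lengths are in m, angles in rad, forces in N, time in s.
With the tool pointing down it reaches from about 0.25 to 0.775 m from the base axis. Payload 4 kg.
Tool frame: the origin (TCP) lies midway between the tips of the shut fingers; the grasp point (between the pads) lies 19 mm behind it; z points along the fingers, y is the line along which they close (so a half turn about z gives the same grasp; the last joint's range is limited). The gripper opens to 94 mm and grips with 3 to 60 N. Pads are 16 mm wide; open, the fingers measure 119 mm over their backs; the gripper's body (75 mm by 177 mm) begins 78 mm behind the grasp point.
Start: joints at [1.152, 0.087, 1.371, -0, 1.684, -0.103], TCP at [0.171, 0.523, 0.206] pointing down, gripper open.
Joint ranges: [-3.1, 3.1], [-0.76, 2.03], [0.27, 2.55], [-1.08, 4.22], [0.17, 2.65], [-2.57, 2.57]. Speed limits (rad/s): [2.79, 2.79, 3.14, 3.14, 3.14, 3.14].

INTERFACE

Orientations are given as [roll, pitch, yaw] about the fixed x, y, z axes, in that order (R = Rz(yaw) Ry(pitch) Rx(roll)).
In Python, from bench import get_obs, snapshot, close_job gives the robot as it stands. The module is installed in compiled form; this text tells all that it offers.
- The arm moves only by the tool drive_tool, never from a script. Its argument "commands" is a list of rows, each a list of 6 numbers: the shift along the tool's x, y, z in units of 0.04 m (1.0 is 0.04 m), then the turn, a rotation vector about the tool's x, y, z in units of 0.1 rad (1.0 is 0.1 rad). In form: [[dx, dy, dz, wx, wy, wz], ...]. A call has 1 to 20 rows; each row shifts and turns the commanded pose from where the row before left it, along the tool's axes as they then stand; what a row does not reach is not made up. A row lasts 1/8 s, in which the tool goes at most 62.5 mm and 10.7 degrees, less where a joint would pass 70% of its speed; a pose out of reach is approached as far as the arm can. A call with a number of a shift or a turn outside -1 to 1 is refused whole. A call with a gripper value outside its range is refused whole. "gripper" is the closure, from 0 (fully open) to 1 (shut), set as the call begins (left out, the last holds). The fingers move at their own pace and stop on an object; the grip force is fixed at half the most. Time passes only in rows, so rows that do not move let the fingers close. It gives the time, the measured TCP pose, the force, the opening and the grip force at its end, in the units of the state.
- get_obs(): the state, without advancing time (a new reading comes with each control period).
- snapshot(name): name is "scene" or "top"; returns a dict with "image" (384x512x3 uint8, blue, green, red), "range_z" (384x512 float32, m along the optical axis (not along the pixel's ray), 0 where there is no reading), "fx", "fy", "cx", "cy" (pixels), "rvec" (rotation vector, rad) and "tvec" (3), from world to camera coordinates, as OpenCV has them. Camera axes: x right, y down, z forward; pixel columns grow to the right and rows downward; lengths in m; the calibration is good to about 2 mm. A picture is of the moment at which its call begins.
- close_job(): hands the job in; it is judged then, once.
The state is a dict: "time": time; "joint_positions": joint angles; "qvel": joint speeds; "joint_torque": joint torques, N m; "tool_pos": TCP position; "ee_rot": TCP orientation; "wrist_force": force on the tool from outside, world axes, zero at the start; "wrist_torque": the same for the moment, N m; "width": finger opening in m; "finger_force": force on a finger pad.
Only numpy, scipy, OpenCV 4.12 (cv2) and the standard library are available. Lean on these libraries where they do the work, as an engineer would, in place of code of your own. Each camera call takes 0.05 s, during which the arm holds its last target. There are 200 camera calls.

TASK

With the fingertips, push the plaster jaw model that stands on the open end of the grey model case all the way in against the end stop, then fold the case's sprung flap over it and tuck the flap's free edge beneath the retaining lip as far as it will go, so that the flap stays shut by itself when you let go. The model is only to be pushed, never lifted, and everything else on the bench stays where it is.

Things in the scene. Friction and masses are not known exactly. Their poses are not given: they have to be found in the camera images.
- case: Grey plastic model case, fixed to the bench. Origin: on the bench under it; case z up, +x towards the end stop, -x (towards the robot) its open end, +y the hinge side. Floor 145 x 108 mm (x -85 to +60, y -54 to +54), 6 mm thick. Side walls 5 mm thick, x -40 to +60: hinge-side wall y = 49 to 54, top z = 40; lip-side wall y = -49 to -54, top z = 50 (mm).
- stop (a point): Middle of the end stop's inner face at floor level, case (55, 0, 6) mm. The stop is a wall across the +x end, top at z = 40. Two low guide rails (inner faces at y = +35 and -35, 3 mm thick, tops at z = 14) run along the floor from the open end to the stop.
- hinge_mid (a point): Middle of the flap's hinge axis, at case (10, 50, 45) mm. The axis runs along case x; the hinge barrel has a radius of 4 mm and is 86 mm long. Orientation is that of the case.
- lip_edge (a point): Middle of the retaining lip's lower inner edge, at case (10, -39, 50) mm. The lip is a fixed bar, 90 mm long (case x), z = 50 to 56, overhanging inward from the lip-side wall to y = -39. The shut flap's upper face lies at z = 47, leaving 3 mm above it.
- flap_edge (a point): Middle of the flap's free edge, half way through its thickness. The flap is a white plate 80 mm wide (along the hinge) and 4 mm thick, the hinge axis in its middle plane; the edge is 84 mm from the axis when drawn back, 98 mm when slid out. Site y runs from the edge towards the hinge, z out of the flap's outer face (up when shut).
- rib (a point): Foot of the thumb rib on the flap's outer face, middle of its hinge-side flank: 58 mm from the hinge axis when the flap is drawn back, 72 mm when slid out. The rib is 60 mm long along the hinge, 4 mm thick, 6.5 mm proud. A fingertip pushing this flank towards the lip slides the flap out.
- fold (a joint): Hinge angle of the flap, rad: 0 = shut, level over the case, free edge towards the lip; pi/2 = upright; 2.05 to 2.45 at the start, leaning out over the hinge-side wall (case +y); limits 0 and 2.6. A spring opens it: let go part-way it springs back open (about 0.08 N m when shut, 1 to 2 N at the rib), so it must be held down until tucked.
- tuck (a joint): How far the flap is slid out along its own plane, away from the hinge (slotted hinge), m: 0 = drawn back (as at the start), the free edge passes the lip with 5 mm to spare; 0.014 = fully out, the shut flap reaches 9 mm under the lip. About 1.2 N of friction, stays where left. Slide it out only when shut, or the edge lands on top of the lip.
- model: Loose plaster jaw model, about 140 g: D-shaped base 52 mm long (model x -26 to +26), 64 mm wide, 16 mm high, teeth up to 29 mm. Origin: centre of its underside. Its flat face (x = -26) looks out of the case's open end, the round end faces the stop. It stands on the case floor between the guide rails; fully in, its origin is at case x = +29 mm.
- spare_model: Bystander: plaster jaw model 60 mm wide, 29 mm high, on the bench on the lip side of the case. Origin: underside.
- left_model: Bystander: jaw model 62 mm wide, far left. Origin: underside.
- right_model: Bystander: jaw model 56 mm wide, far right. Origin: underside.
- jar: Bystander: small closed jar, diameter 44, height 55 mm, beyond the end stop. Origin: underside.
- brush: Bystander: brush 150 mm long, lying beyond the case on the hinge side. Origin: underside.
- holder: Bystander: black round model holder with three pins, diameter 68, height 49 mm, far right. Origin: underside.
- mouse: Bystander: black computer mouse 105 x 60 x 34 mm, on the left. Origin: underside.

How it is judged:
By the outcome, as a careful person would: the job done as asked, in the order asked, and still so for the second after the job is handed in, with the robot touching nothing.
It also fails if it takes over 53 s, if anything falls off the work surface, if the arm or the gripper's body presses on something with over 40 N, if the wrist force passes 120 N, or if a joint passes its speed limit or range.

## Working session

There is one attempt and no reset: what is moved stays moved. The work goes in short steps, Python scripts to look and compute and a tool call to move; the robot and the scene stay as the last step left them, time stands still between calls to the robot, and variables do not carry over. Pictures are saved under pics/ and viewed, at most 13 in all, crops included, and the job is handed in when it is done.

Besides the shell and the picture viewer there is one more tool, called after "Call:" as a command line: name --pt "numbers of a row" for each row, then --argument value for the rest. drive_tool: Moves the arm, as the interface text tells. Its arguments: {"type":"object","properties":{"commands":{"type":"array"},"gripper":{"type":"number"}},"required":["commands"]}

```bash
mkdir -p pics; cat > h.py <<'E'
import numpy as np,cv2
from bench import get_obs,snapshot
def pts(s):
    R=cv2.Rodrigues(np.array(s['rvec'],float))[0]; t=np.array(s['tvec'],float).ravel()
    z=s['range_z']; v,u=np.mgrid[:z.shape[0],:z.shape[1]]
    c=np.stack([(u-s['cx'])/s['fx']*z,(v-s['cy'])/s['fy']*z,z],-1)
    P=(c-t)@R; P[z==0]=np.nan
    return P
E
python3 - <<'E'
from h import *
for n in('scene','top'):
    s=snapshot(n); cv2.imwrite(f'pics/{n}0.png',s['image']); np.savez(f'{n}0.npz',**s)
    P=pts(s); print(n,[np.round(P[v,u],3).tolist() for v,u in((100,100),(200,256),(300,400))],s['tvec'])
o=get_obs();print(o)
E
```

```text
scene [[-0.444, -0.517, 0.017], [0.542, -0.012, 0.011], [0.522, 0.687, -0.744]] [-0.14806849 -0.26913995  1.49630712]
top [[0.932, 0.544, -0.003], [0.556, -0.03, 0.003], [0.219, -0.509, -0.001]] [-0.00682108  0.57777417  1.32660487]
{'time': 0.1, 'joint_positions': array([ 1.15187055e+00,  8.79035907e-02,  1.37206269e+00,  7.14035158e-06,
        1.68357471e+00, -1.03091978e-01]), 'qvel': array([ 0.00069688, -0.00170743, -0.00267987, -0.00124123, -0.0022277 ,
        0.00128465]), 'joint_torque': array([ 1.90256127e-03, -3.41252375e+01, -3.03301585e+01,  7.19815842e-02,
        3.04627733e-02, -1.01890757e-04]), 'tool_pos': array([0.17064018, 0.5223638 , 0.20442942]), 'ee_rot': array([-3.13965540e+00, -2.07560581e-04,  2.82575945e+00]), 'wrist_force': array([-0.10171197,  0.02599369,  0.25751087]), 'wrist_torque': array([-0.03962792, -0.01569423, -0.01558249]), 'finger_force': 0.0, 'width': 0.09398694964373569}
```

View pics/top0.png

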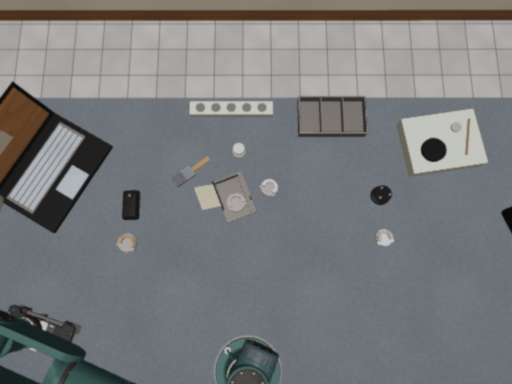

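View pics/scene0.png

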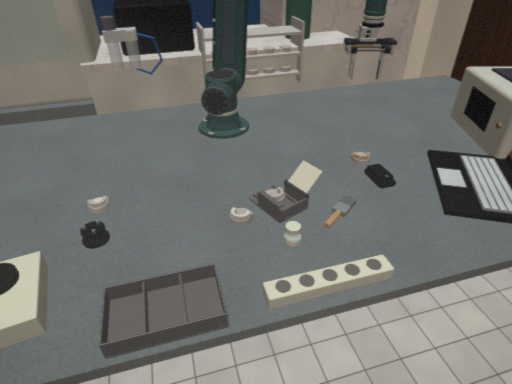

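The top view shows the case around pixel (235,197), the model at (236,203), the flap leaning left at (207,196) and the spare model at (269,187). In the scene view the case is at (283,200). Next I'll fit the case geometry to the depth clouds.

```bash
cat > fit.py <<'E'
from h import *
from scipy.optimize import least_squares
def box(p,lo,hi):
    lo,hi=np.array(lo),np.array(hi); q=np.abs(p-(lo+hi)/2)-(hi-lo)/2
    return np.linalg.norm(np.maximum(q,0),axis=1)+np.minimum(q.max(1),0)
B=[((-85,-54,0),(60,54,6)),((-40,49,0),(60,54,40)),((-40,-54,0),(60,-49,50)),((55,-54,0),(60,54,40)),
   ((-85,35,6),(55,38,14)),((-85,-38,6),(55,-35,14)),((-35,-54,50),(55,-39,56))]
def dist(P,x,y,yaw,fold,mx,tuck=0):
    c,s=np.cos(yaw),np.sin(yaw)
    p=(P-[x,y,0])*1000; p=np.stack([c*p[:,0]+s*p[:,1],-s*p[:,0]+c*p[:,1],p[:,2]],1)
    d=[box(p,*b) for b in B]+[np.abs(p[:,2])]
    dy,dz=p[:,1]-50,p[:,2]-45
    r=-np.cos(fold)*dy+np.sin(fold)*dz; n=np.sin(fold)*dy+np.cos(fold)*dz
    q=np.stack([p[:,0]-10,r,n],1); t=tuck*1000
    d+=[box(q,(-40,0,-2),(40,84+t,2)),box(q,(-30,58+t,2),(30,62+t,8.5)),np.hypot(r,n)-4]
    m=p-[mx,0,6]
    rho=np.hypot(m[:,0]+6,m[:,1])-32
    d+=[np.maximum.reduce([rho,-26-m[:,0],m[:,2]-22])]  # rough
    d=np.array(d); return np.sign(d[np.argmin(np.abs(d),0),range(len(p))])*np.abs(d).min(0),np.argmin(np.abs(d),0)
def crop(n,s,c=(0.55,0.03),r=.17):
    P=pts(s).reshape(-1,3); k=(np.abs(P[:,0]-c[0])<r)&(np.abs(P[:,1]-c[1])<r)&(P[:,2]<.2)&(P[:,2]>-.01)
    return P[k]
E
python3 - <<'E'
from fit import *
S={n:dict(np.load(f'{n}0.npz')) for n in('scene','top')}
P=pts(S['top']); 
for v,u in((203,236),(196,207),(187,269),(150,239),(205,240)): print((u,v),np.round(P[v,u],3))
print(S['top']['fx'],S['scene']['fx'])
c=P[197,232,:2]
C={n:crop(n,S[n],c,.13) for n in S}
for n in C: print(n,len(C[n]), 'bench z',np.median(C[n][C[n][:,2]<.004,2]))
def run(Q):
    best=None
    for yaw in np.arange(-.7,.9,.2):
        for fo in(2.1,2.4):
            f=lambda a:dist(Q,*a)[0]
            r=least_squares(f,[c[0],c[1],yaw,fo,-40],loss='soft_l1',f_scale=2,x_scale=[.01,.01,.1,.1,10],diff_step=1e-4)
            if best is None or r.cost<best.cost: best=r
    return best
for k,Q in(('top',C['top']),('scene',C['scene']),('both',np.vstack([C['top'],C['scene']]))):
    Q=Q[Q[:,2]>.004] if 0 else Q
    b=run(Q); d=np.abs(dist(Q,*b.x)[0]); print(k,np.round(b.x,4),b.cost/len(Q),np.median(d),np.percentile(d,90))
out=[]
for n in S:
    im=S[n]['image'];v,u=(203,220) if n=='top' else (195,285)
    h=45 if n=='top' else 50
    out.append(cv2.resize(im[v-h:v+h,u-h:u+h],(400,400),interpolation=cv2.INTER_CUBIC))
cv2.imwrite('pics/c0.png',np.hstack(out))
E
```

```text
(236, 203) [0.543 0.039 0.016]
(207, 196) [0.556 0.133 0.08 ]
(269, 187) [ 0.6   -0.075  0.015]
(239, 150) [0.723 0.029 0.052]
(240, 205) [0.535 0.025 0.027]
411.2936724268418 355.39825407083686
scene 4785 bench z 0.002815499841733997
top 5422 bench z 2.557100714423399e-05
top [  0.5773   0.0501   0.3685   2.3803 -27.9034] 3.5049951254661686 1.837285273014467 5.615454812884256
scene [  0.58     0.0465   0.3719   2.3847 -27.0081] 4.254307505328447 2.4911045081947027 5.024923819502107
both [  0.5783   0.0501   0.3752   2.3687 -28.053 ] 3.8760224953876605 2.178651307851566 5.304238065540186
```

View pics/c0.png

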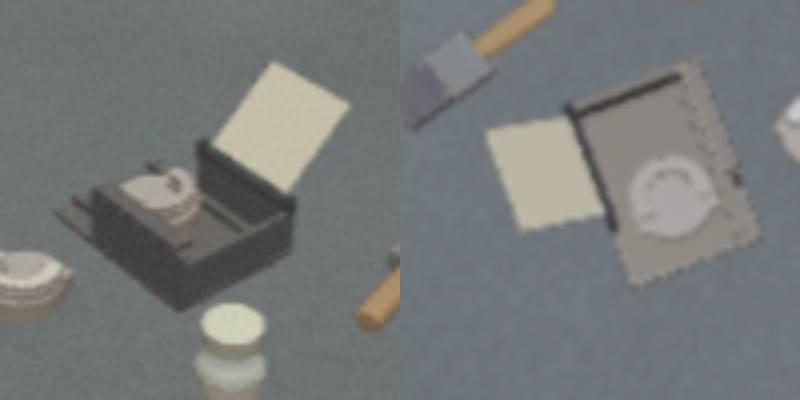

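The crops show the model near the open end (right crop, about (672,195)) and the flap leaning out on the hinge side. Both cameras fit the case at about (0.578, 0.049) with yaw 0.372, fold 2.38 and model x about -28.

```bash
cat > go.py <<'E'
import sys
from h import *
from scipy.spatial.transform import Rotation as Ro
X,Y,A=.5785,.049,.372
def where(o=None):
    o=o or get_obs(); c,s=np.cos(A),np.sin(A); p=np.array(o['tool_pos'])-[X,Y,0]
    return np.round([1000*(c*p[0]+s*p[1]),1000*(-s*p[0]+c*p[1]),1000*p[2]],1)
def delta(x,y,z,yaw):   # case mm target, world yaw -> rotvec units and shift units in the target tool frame
    o=get_obs(); R0=Ro.from_euler('xyz',o['ee_rot']); R1=Ro.from_euler('xyz',[np.pi,0,yaw])
    c,s=np.cos(A),np.sin(A); t=np.array([X+(c*x-s*y)/1000,Y+(s*x+c*y)/1000,z/1000])
    print('at',where(o),'turn',np.round((R0.inv()*R1).as_rotvec()/.1,2),'then shift',np.round(R1.inv().apply(t-o['tool_pos'])/.04,2),'world',t.round(3),'F',np.round(o['wrist_force'],1),'t',o['time'])
if len(sys.argv)>4: delta(*map(float,sys.argv[1:4]),A+float(sys.argv[4]))
E
python3 go.py -82 0 160 3.1416
```

```text
at [-207.9  589.2  204.4] turn [-0.02 -0.01 -6.88] then shift [ -3.15 -14.73   1.11] world [0.502 0.019 0.16 ] F [-0.1  0.   0.3] t 0.1
```

Call:
drive_tool --pt "0 0 0 0 0 -0.98" --pt "0 0 0 0 0 -0.98" --pt "0 0 0 0 0 -0.98" --pt "0 0 0 0 0 -0.98" --pt "0 0 0 0 0 -0.98" --pt "0 0 0 0 0 -0.98" --pt "0 0 0 0 0 -1.0" --pt "-0.2 -0.9 0.06 0 0 0" --pt "-0.2 -0.9 0.06 0 0 0" --pt "-0.2 -0.9 0.06 0 0 0" --pt "-0.2 -0.9 0.06 0 0 0" --pt "-0.2 -0.9 0.06 0 0 0" --pt "-0.2 -0.9 0.06 0 0 0" --pt "-0.2 -0.9 0.06 0 0 0" --pt "-0.2 -0.9 0.06 0 0 0" --pt "-0.2 -0.9 0.06 0 0 0" --pt "-0.2 -0.9 0.06 0 0 0" --gripper 0.7

```text
time: 2.22
tool_pos: [0.3765, 0.2154, 0.181]
ee_rot: [3.141, -0.001, -2.769]
wrist_force: [0.6, 0.5, -0.8]
width: 0.0279
finger_force: 0.0
```

```bash
python3 go.py -82 0 70 3.1416
```

```text
at [-127.7  228.4  181. ] turn [ 0.   -0.01  0.  ] then shift [-1.14 -5.71  2.77] world [0.502 0.019 0.07 ] F [ 0.6  0.5 -0.8] t 2.225
```

Call:
drive_tool --pt "-0.16 -0.82 0.2 0 0 0" --pt "-0.16 -0.82 0.2 0 0 0" --pt "-0.16 -0.82 0.3 0 0 0" --pt "-0.16 -0.82 0.3 0 0 0" --pt "-0.17 -0.82 0.4 0 0 0" --pt "-0.17 -0.82 0.6 0 0 0" --pt "-0.16 -0.79 0.77 0 0 0" --pt "0 0 0 0 0 0"

```text
time: 3.22
tool_pos: [0.4999, 0.0191, 0.0672]
ee_rot: [3.139, -0.007, -2.772]
wrist_force: [-0.8, -0.0, 0.0]
width: 0.028
finger_force: 0.0
```

```bash
python3 go.py -82 0 14 3.1416; python3 - <<'E'
from h import *
s=snapshot('top'); a=cv2.resize(s['image'][150:230,190:270],(400,400),interpolation=cv2.INTER_CUBIC)
s=snapshot('scene'); b=cv2.resize(s['image'][145:235,235:325],(400,400),interpolation=cv2.INTER_CUBIC)
cv2.imwrite('pics/c1.png',np.hstack([a,b]))
E
```

```text
at [-84.1   0.7  67.2] turn [ 0.03 -0.07 -0.03] then shift [-0.05 -0.02  1.33] world [0.502 0.019 0.014] F [-0.8 -0.   0. ] t 3.225
```

View pics/c1.png

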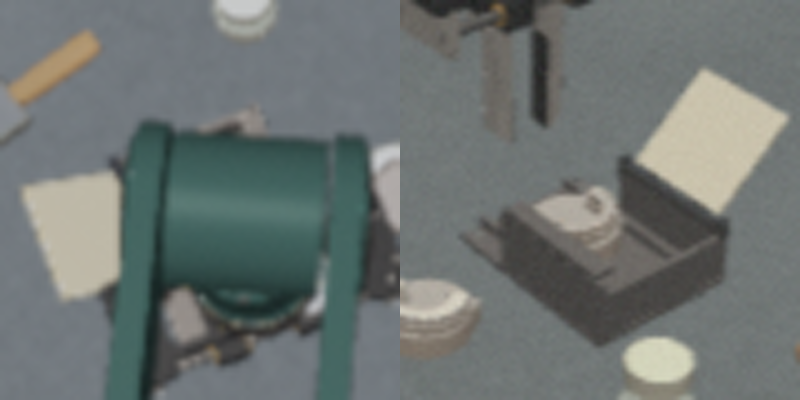

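The fingers hover behind the open end, clear of the model, and the flap is still open. I'll lower them and push.

Call:
drive_tool --pt "0 0 0.4 0 0 0" --pt "0 0 0.4 0 0 0" --pt "0 0 0.35 0 0 0" --pt "0 0 0.18 0 0 0" --pt "0 0 0 0 0 0" --pt "-0.12 0 0 0 0 0" --pt "-0.12 0 0 0 0 0" --pt "-0.12 0 0 0 0 0" --pt "-0.12 0 0 0 0 0" --pt "-0.12 0 0 0 0 0" --pt "-0.12 0 0 0 0 0" --pt "-0.12 0 0 0 0 0" --pt "-0.12 0 0 0 0 0" --pt "0 0 0 0 0 0"

```text
time: 5.08
tool_pos: [0.5383, 0.0346, 0.0175]
ee_rot: [-3.142, 0.001, -2.769]
wrist_force: [-0.0, -0.0, -0.5]
width: 0.0281
finger_force: 0.1
```

```bash
python3 go.py -5 0 14 3.1416
```

```text
at [-42.7   1.2  17.5] turn [-0.    0.01  0.  ] then shift [-0.94 -0.03  0.09] world [0.574 0.047 0.014] F [-0.  -0.  -0.5] t 5.075
```

Call:
drive_tool --pt "-0.1 0 0.04 0 0 0" --pt "-0.1 0 0.03 0 0 0" --pt "-0.1 0 0 0 0 0" --pt "-0.1 0 0 0 0 0" --pt "-0.1 0 0 0 0 0" --pt "-0.1 0 0 0 0 0" --pt "-0.1 0 0 0 0 0" --pt "0 0 0 0 0 0"

```text
time: 6.08
tool_pos: [0.5643, 0.0448, 0.0147]
ee_rot: [-3.142, 0.001, -2.769]
wrist_force: [-0.1, 0.3, 0.1]
width: 0.0282
finger_force: 0.1
```

```bash
python3 go.py -5 0 14 3.1416; python3 - <<'E'
from h import *
s=snapshot('scene'); b=cv2.resize(s['image'][145:235,235:325],(540,540),interpolation=cv2.INTER_CUBIC)
cv2.imwrite('pics/c2.png',b)
E
```

```text
at [-14.7   1.2  14.7] turn [-0.    0.01  0.  ] then shift [-0.24 -0.03  0.02] world [0.574 0.047 0.014] F [-0.1  0.3  0.1] t 6.075
```

View pics/c2.png

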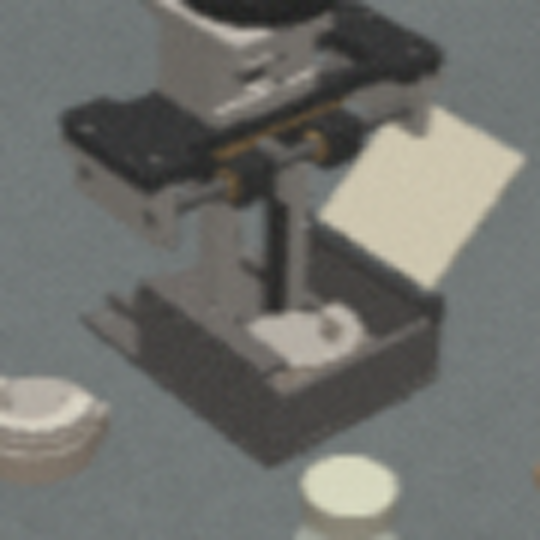

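The model is being pushed squarely and is now near the stop, which is off to the lower right. The gripper clears the flap.

Call:
drive_tool --pt "-0.06 0 0 0 0 0" --pt "-0.06 0 0 0 0 0" --pt "-0.05 0 0 0 0 0" --pt "-0.05 0 0 0 0 0" --pt "0 0 0 0 0 0"

```text
time: 6.75
tool_pos: [0.5665, 0.0457, 0.0143]
ee_rot: [3.141, -0.013, -2.769]
wrist_force: [-14.1, -4.8, 10.2]
width: 0.028
finger_force: 7.1
```

```bash
python3 go.py -5 0 14 3.1416
```

```text
at [-12.4   1.3  14.3] turn [ 0.01 -0.13  0.  ] then shift [-0.18 -0.03  0.01] world [0.574 0.047 0.014] F [-14.1  -4.8  10.2] t 6.75
```

```bash
cat > mod.py <<'E'
from go import *
def case(P):
    p=(P-[X,Y,0])*1000; c,s=np.cos(A),np.sin(A)
    return np.stack([c*p[...,0]+s*p[...,1],-s*p[...,0]+c*p[...,1],p[...,2]],-1)
E
python3 - <<'E'
from mod import *
s=snapshot('scene'); q=case(pts(s)); im=s['image']
k=(np.abs(q[...,1])<36)&(q[...,0]>-30)&(q[...,0]<62)&(q[...,2]>2)&(q[...,2]<45)
v,u=np.where(k); print(u.min(),u.max(),v.min(),v.max())
for yl in(-15,0,15):
    kk=k&(np.abs(q[...,1]-yl)<3); Q=q[kk]; B=im[kk].mean(1); o=np.argsort(Q[:,0]); print(yl,[(round(a),round(b),int(g)) for (a,_,b),g in zip(Q[o],B[o])])
cv2.imwrite('pics/c3.png',cv2.resize(im[175:225,250:315],(780,600),interpolation=cv2.INTER_CUBIC))
E
```

```text
271 303 189 220
-15 [(-5, 39, 108), (-4, 44, 109), (35, 38, 165), (36, 37, 173), (39, 37, 173), (39, 39, 176), (43, 39, 174), (43, 32, 120), (44, 37, 140), (44, 39, 169), (44, 35, 127), (48, 37, 129), (55, 43, 126), (57, 43, 115), (58, 20, 69), (59, 16, 71), (60, 28, 69), (60, 21, 70), (60, 43, 93), (60, 39, 74), (60, 14, 73), (61, 27, 69), (61, 3, 106), (61, 11, 83), (61, 42, 83), (61, 38, 69), (61, 20, 70), (61, 33, 69), (61, 26, 71)]
0 [(-8, 26, 134), (-8, 24, 154), (-3, 27, 168), (-3, 25, 170), (0, 26, 172), (2, 26, 173), (2, 25, 174), (4, 25, 174), (8, 25, 171), (13, 25, 171), (15, 25, 172), (18, 26, 173), (19, 25, 171), (22, 25, 172), (43, 38, 171), (45, 34, 143), (48, 39, 174), (49, 38, 165), (55, 43, 144), (57, 43, 123), (58, 14, 71), (59, 13, 72), (59, 41, 97), (59, 19, 72), (59, 38, 74), (59, 34, 68), (60, 3, 87), (60, 40, 84), (60, 7, 77), (60, 9, 79), (60, 37, 73), (60, 30, 69), (60, 25, 70), (60, 6, 77), (61, 29, 71), (61, 33, 69), (62, 15, 70)]
15 [(-27, 9, 118), (-22, 44, 78), (-20, 34, 66), (-20, 31, 77), (-20, 42, 65), (-18, 25, 75), (-18, 21, 79), (-17, 41, 58), (-1
[... 355 characters left out ...]
, 87), (-2, 30, 94), (-1, 35, 89), (0, 26, 146), (1, 24, 172), (1, 26, 168), (5, 24, 174), (10, 27, 172), (11, 27, 172), (13, 24, 173), (15, 25, 170), (18, 30, 157), (20, 26, 173), (21, 25, 167), (22, 29, 126), (23, 41, 143), (24, 25, 173), (26, 35, 121), (27, 26, 168), (28, 29, 123), (30, 27, 157), (32, 32, 129), (34, 39, 162), (38, 39, 153), (40, 38, 160), (44, 37, 173), (44, 40, 175), (45, 39, 174), (49, 40, 162), (55, 43, 113), (56, 42, 105), (58, 31, 71), (58, 30, 68), (59, 13, 67), (59, 2, 87), (59, 27, 71), (59, 34, 69), (60, 5, 81), (60, 38, 72), (60, 24, 70), (60, 44, 101), (60, 21, 70), (60, 9, 69), (60, 37, 70), (60, 13, 71), (60, 30, 69), (61, 17, 70), (61, 44, 95), (62, 28, 69)]
```

View pics/c3.png

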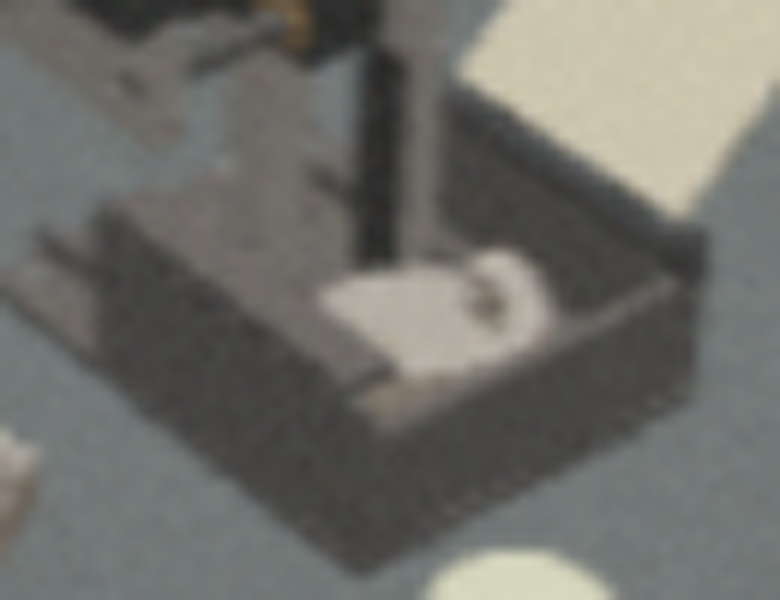

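```bash
python3 - <<'E'
from mod import *
np.savez('scene3.npz',**snapshot('scene'))
def br(s):
    q=case(pts(s)); hs=cv2.cvtColor(s['image'],cv2.COLOR_BGR2HSV)
    k=(s['image'].mean(2)>135)&(q[...,2]>8)&(q[...,2]<46)&(np.abs(q[...,1])<36)&(q[...,0]>-75)&(q[...,0]<56)
    return q[k]
for f in('scene0','top0','scene3'):
    Q=br(np.load(f+'.npz')); b=Q[(Q[:,2]<29)]; t=Q[Q[:,2]>31]
    print(f,len(Q),'base x',np.percentile(b[:,0],[0,2,5,98]).round(1),'teeth x',np.percentile(t[:,0],[2,50,98,100]).round(1),'y',np.percentile(Q[:,1],[2,98]).round(1))
    for lo in range(-30,31,10):
        S=Q[np.abs(Q[:,1]-lo)<5]
        if len(S): print('  y',lo,S[:,0].min().round(1),S[:,0].max().round(1))
o=get_obs();print(o['wrist_force'],o['wrist_torque'])
E
```

```text
scene0 115 base x [-61.5 -60.7 -59.1  -1. ] teeth x [-37.  -14.7  -4.9  -4.7] y [-17.7  29.6]
  y -20 -35.9 -12.3
  y -10 -59.3 -4.9
  y 0 -61.5 -2.3
  y 10 -61.2 -0.4
  y 20 -55.2 -3.2
  y 30 -51.2 -13.7
top0 327 base x [-74.6 -71.9 -68.1  10.8] teeth x [-41.3 -19.3  -6.8  -6. ] y [-28.6  33.9]
  y -30 -72.9 -8.1
  y -20 -73.1 -1.1
  y -10 -70.1 6.0
  y 0 -74.6 6.5
  y 10 -72.1 7.4
  y 20 -71.7 12.8
  y 30 -73.6 18.8
scene3 122 base x [-9.  -6.5 -4.2 27.1] teeth x [19.5 40.1 54.8 55.7] y [-19.1  27.2]
  y -20 16.3 44.8
  y -10 -3.2 47.6
  y 0 -9.0 55.7
  y 10 -3.8 55.0
  y 20 -1.7 43.5
  y 30 20.2 31.8
[-13.29693644  -6.76393751   8.7063328 ] [-0.98091154  2.60183419 -0.06606815]
```

Call:
drive_tool --pt "0.3 0 0 0 0 0" --pt "0.8 0 0 0 0 0" --pt "1 0 -0.3 0 0 0" --pt "1 0 -0.6 0 0 0" --pt "0.7 0 0 0 0 0"

```text
time: 7.48
tool_pos: [0.4311, -0.008, 0.0528]
ee_rot: [-3.139, 0.006, -2.77]
wrist_force: [-0.1, 0.2, 0.7]
width: 0.028
finger_force: 0.0
```

```bash
python3 - <<'E'
from mod import *
print(where(),get_obs()['wrist_force'])
T=snapshot('top');S=snapshot('scene'); np.savez('top4.npz',**T);np.savez('scene4.npz',**S)
for s in(T,S):
    q=case(pts(s)); im=s['image'].mean(2)
    for lo in(-25,-15,-5,5,15,25):
        k=(np.abs(q[...,1]-lo)<3)&(np.abs(q[...,0])<62)&(q[...,2]>2)&(q[...,2]<48)
        o=np.argsort(q[k][:,0]); Q=q[k][o]; B=im[k][o]; k2=(B>140)&(Q[:,2]<33)
        print(lo, [(int(a),int(b),int(g)) for (a,_,b),g in zip(Q,B)][::2] if abs(lo)==5 else (Q[k2][:2,0].round(1),Q[k2][-2:,0].round(1)))
a=cv2.resize(T['image'][175:225,215:265],(400,400),interpolation=cv2.INTER_CUBIC);b=cv2.resize(S['image'][170:220,255:305],(400,400),interpolation=cv2.INTER_CUBIC)
cv2.imwrite('pics/c4.png',np.hstack([a,b]))
E
```

```text
[-158.     0.4   52.8] [-0.11337186  0.1785713   0.67943499]
-25 (array([-0.1,  1.8]), array([29.1, 33.2]))
-15 (array([-5.9, -3.9]), array([37.2, 43.3]))
-5 [(-41, 6, 136), (-37, 4, 139), (-34, 3, 139), (-30, 9, 138), (-26, 3, 138), (-23, 9, 138), (-17, 2, 138), (-14, 4, 137), (-11, 11, 131), (-8, 9, 129), (-6, 22, 161), (-1, 21, 170), (0, 25, 170), (8, 17, 169), (12, 23, 169), (16, 18, 169), (19, 19, 169), (23, 22, 168), (28, 21, 169), (31, 22, 169), (37, 17, 159), (38, 24, 142), (41, 26, 148), (44, 35, 169), (47, 31, 160), (54, 20, 116), (56, 41, 122)]
5 [(-30, 7, 136), (-25, 2, 139), (-21, 5, 139), (-17, 5, 139), (-14, 6, 137), (-10, 6, 129), (-8, 9, 134), (-4, 16, 167), (-3, 23, 170), (2, 19, 170), (4, 23, 170), (11, 23, 170), (15, 19, 169), (20, 19, 169), (23, 19, 169), (28, 19, 170), (31, 26, 169), (36, 18, 161), (39, 24, 139), (40, 35, 148), (43, 37, 164), (48, 31, 157), (54, 16, 147), (57, 37, 122)]
15 (array([-5.5, -4.5]), array([36.3, 36.7]))
25 (array([0. , 3.5]), array([39.7, 46.5]))
-25 (array([], dtype=float64), array([], dtype=float64))
-15 (array([], dtype=float64), array([], dtype=float64))
-5 [(-5, 26, 151), (0, 26, 166), (5, 24, 170), (12, 25, 166), (17, 26, 163), (41, 37, 169), (45, 38, 167), (48, 37, 142), (57, 41, 109), (58, 26, 71), (59, 32, 72), (59, 40, 82), (60, 13, 71), (60, 43, 94), (60, 26, 69), (60, 19, 71), (60, 30, 69)]
5 [(-57, 9, 102), (-46, 8, 109), (-33, 8, 97), (-7, 24, 155), (-1, 25, 168), (3, 26, 172), (6, 25, 172), (10, 23, 171), (17, 26, 168), (20, 23, 170), (26, 25, 169), (42, 37, 171), (45, 36, 166), (55, 43, 134), (58, 33, 68), (59, 17, 71), (59, 44, 109), (60, 40, 82), (60, 31, 70), (60, 22, 67), (60, 28, 69), (60, 15, 68), (60, 17, 69), (61, 6, 74), (61, 25, 67)]
15 (array([-3.5, -0.8]), array([28. , 28.5]))
25 (array([37.9]), array([37.9]))
```

View pics/c4.png

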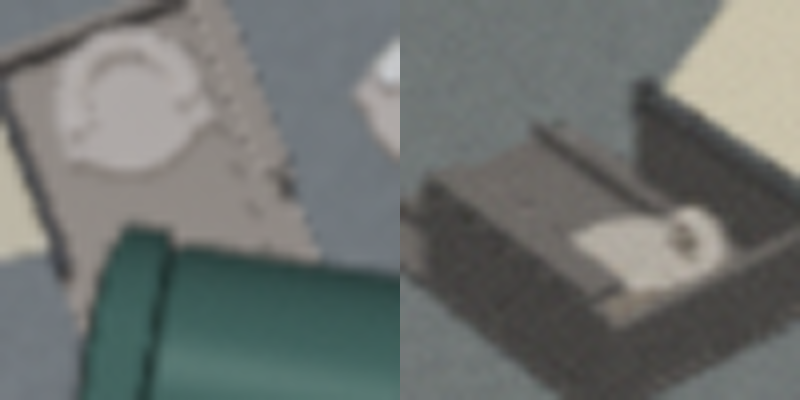

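```bash
python3 - <<'E'
from mod import *
out=[]
for f,z in(('top0',22),('top4',22),('scene4',22)):
    s=np.load(f+'.npz'); cc=np.array([[-90,-60,z],[70,-60,z],[70,60,z],[-90,60,z]],float)
    c,n=np.cos(A),np.sin(A); z0=0.0028 if 'scene' in f else 0
    W=np.stack([X+(c*cc[:,0]-n*cc[:,1])/1e3,Y+(n*cc[:,0]+c*cc[:,1])/1e3,cc[:,2]/1e3+z0],1)
    K=np.array([[s['fx'],0,s['cx']],[0,s['fy'],s['cy']],[0,0,1]],float)
    im,_=cv2.projectPoints(W,s['rvec'],s['tvec'],K,None)
    k=3.3  # rows: x up ; cols: y left->right reversed
    dst=np.array([[(60-y)*k/1.5,(70-x)*k] for x,y,_ in cc],np.float32); dst[:,0]=[(60-y)*2.2 for _,y,_ in cc]
    M=cv2.getPerspectiveTransform(im.reshape(4,2).astype(np.float32),dst)
    w=cv2.warpPerspective(s['image'],M,(264,528),flags=cv2.INTER_CUBIC)
    for x in(55,3,-26,-54): cv2.line(w,(0,int((70-x)*k)),(30,int((70-x)*k)),(0,0,255),1);cv2.line(w,(234,int((70-x)*k)),(264,int((70-x)*k)),(0,0,255),1)
    for y in(-32,32): cv2.line(w,(int((60-y)*2.2),0),(int((60-y)*2.2),20),(0,255,0),1); cv2.line(w,(int((60-y)*2.2),508),(int((60-y)*2.2),528),(0,255,0),1)
    out.append(w)
cv2.imwrite('pics/c5.png',np.hstack(out))
E
```

```text
(no output)
```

View pics/c5.png

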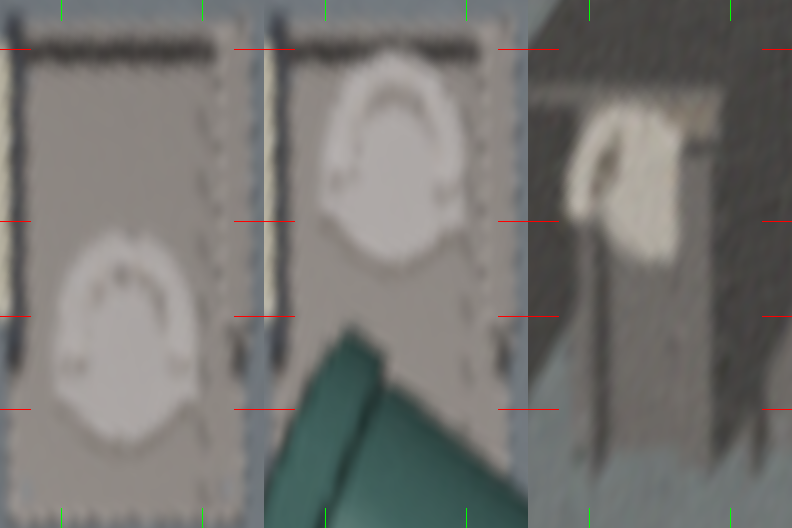

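The rectified views settle it. The model's arc (row 48) touches the stop line and its corners sit at x≈3, so it is fully in. The back bulges rearward of the corners, which explains where the fingers stopped. Next is the flap, with the fingers shut and turned 90°.

Call:
drive_tool --pt "0 0 -0.2 0 0 0.98" --pt "0 0 -0.2 0 0 0.98" --pt "0 0 -0.2 0 0 0.98" --pt "0 0 -0.2 0 0 0.98" --pt "0 0 -0.2 0 0 0.98" --pt "0 0 -0.2 0 0 0.98" --pt "0 0 -0.2 0 0 0.98" --pt "0 0 -0.2 0 0 0.98" --pt "0 0 -0.2 0 0 0.98" --pt "0 0 -0.2 0 0 0.98" --pt "0 0 0 0 0 0.98" --pt "0 0 0 0 0 0.98" --pt "0 0 0 0 0 0.98" --pt "0 0 0 0 0 0.98" --pt "0 0 0 0 0 0.98" --pt "0 0 0 0 0 0.98" --gripper 1.0

```text
time: 9.57
tool_pos: [0.4316, -0.0071, 0.1306]
ee_rot: [3.14, -0.0, 1.943]
wrist_force: [0.2, 1.5, -0.5]
width: 0.0004
finger_force: 0.0
```

```bash
python3 go.py 10 140 130 1.5708
```

```text
at [-157.2    1.1  130.6] turn [ 0.02 -0.    0.  ] then shift [3.47 4.18 0.01] world [0.537 0.183 0.13 ] F [ 0.2  1.5 -0.5] t 9.575
```

Call:
drive_tool --pt "0.87 0 0 0 0 0" --pt "0.87 0 0 0 0 0" --pt "0.87 0 0 0 0 0" --pt "0.86 0.3 0 0 0 0" --pt "0 0.8 0 0 0 0" --pt "0 0.8 0 0 0 0" --pt "0 0.8 0 0 0 0" --pt "0 0.8 0 0 0 0" --pt "0 0.68 0.3 0 0 0" --pt "0 0 0.5 0 0 0" --pt "0 0 0.5 0 0 0" --pt "0 0 0.1 0 0 0" --pt "0 0 0 0 0 0"

```text
time: 11.2
tool_pos: [0.5354, 0.1833, 0.0746]
ee_rot: [3.141, -0.0, 1.946]
wrist_force: [0.3, 0.3, 0.4]
width: 0.0002
finger_force: 0.0
```

```bash
python3 go.py 10 60 90 1.5708
```

```text
at [  8.7 140.8  74.6] turn [ 0.   -0.    0.03] then shift [-2.02  0.03 -0.39] world [0.566 0.109 0.09 ] F [0.3 0.3 0.4] t 11.2
```

Call:
drive_tool --pt "-0.2 0 -0.03 0 0 0" --pt "-0.2 0 -0.03 0 0 0" --pt "-0.2 0 -0.03 0 0 0" --pt "-0.2 0 -0.03 0 0 0" --pt "-0.2 0 -0.03 0 0 0" --pt "-0.2 0 -0.03 0 0 0" --pt "-0.2 0 -0.03 0 0 0" --pt "-0.2 0 -0.03 0 0 0" --pt "-0.2 0 -0.03 0 0 0" --pt "0 0 0 0 0 0"

```text
time: 12.45
tool_pos: [0.5616, 0.115, 0.0853]
ee_rot: [-3.141, 0.0, 1.945]
wrist_force: [0.1, 0.1, -0.3]
width: 0.0002
finger_force: 0.1
```

```bash
python3 go.py 10 60 92 1.5708;  python3 - <<'E'
from h import *
s=snapshot('scene'); b=cv2.resize(s['image'][125:225,240:340],(500,500),interpolation=cv2.INTER_CUBIC)
cv2.imwrite('pics/c6.png',b)
E
```

```text
at [ 8.3 67.6 85.3] turn [-0.    0.    0.02] then shift [-0.19  0.04 -0.17] world [0.566 0.109 0.092] F [ 0.1  0.1 -0.3] t 12.45
```

View pics/c6.png

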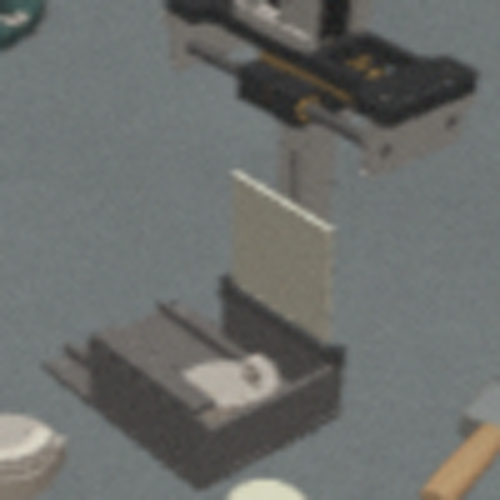

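The flap stands upright, with its top edge running from (235,172) to (332,228). Next I'll follow the arc past the vertical.

Call:
drive_tool --pt "-0.137 0 -0.006 0 0 0" --pt "-0.137 0 -0.006 0 0 0" --pt "-0.137 0 -0.006 0 0 0" --pt "-0.168 0 0.02 0 0 0" --pt "-0.168 0 0.03 0 0 0" --pt "-0.118 0 0.08 0 0 0" --pt "-0.118 0 0.08 0 0 0" --pt "-0.085 0 0.11 0 0 0" --pt "-0.085 0 0.11 0 0 0" --pt "0 0 0 0 0 0"

```text
time: 13.75
tool_pos: [0.5784, 0.0725, 0.0686]
ee_rot: [-3.142, 0.0, 1.945]
wrist_force: [0.3, 0.2, 0.2]
width: 0.0004
finger_force: 0.3
```

```bash
cat > flap.py <<'E'
from mod import *
from scipy.optimize import least_squares
def flap(tuck=0):
    s=snapshot('scene'); q=case(pts(s)); q[...,2]-=2.8; im=s['image'].astype(float)
    k=(im.mean(2)>125)&(im[...,2]-im[...,0]>18)&(np.abs(q[...,0]-10)<38)&(np.abs(q[...,1])<70)&(q[...,2]>38)&(q[...,2]<160)
    p=q[k]; f=lambda a:np.sin(a[0])*(p[:,1]-50)+np.cos(a[0])*(p[:,2]-45)
    b=min((least_squares(f,[g],loss='soft_l1',f_scale=2) for g in(.1,.6,1.2)),key=lambda r:r.cost)
    r=np.cos(b.x)*(50-p[:,1])+np.sin(b.x)*(p[:,2]-45)
    print('fold',b.x.round(3),'n',len(p),'cost/n',round(b.cost/max(len(p),1),2),'rmax',np.percentile(r,[95,100]).round(1))
    return s
E
python3 - <<'E'
from flap import *
flap(); delta(10,17.5,62,A+1.5708)
E
```

```text
fold [0.55] n 156 cost/n 1.96 rmax [82.4 84.7]
at [ 8.5 22.1 68.8] turn [-0.    0.    0.03] then shift [-0.11  0.04  0.17] world [0.581 0.069 0.062] F [-0.2  0.1  0.9] t 13.8
```

Fold is at 31° with the tuck still at 0, as planned. I'll continue down.

Call:
drive_tool --pt "-0.055 0 0.085 0 0 0" --pt "-0.055 0 0.085 0 0 0" --pt "-0.025 0 0.09 0 0 0" --pt "-0.025 0 0.09 0 0 0" --pt "-0.01 0 0.09 0 0 0" --pt "-0.01 0 0.09 0 0 0" --pt "0 0 0 0 0 0"

```text
time: 14.68
tool_pos: [0.581, 0.0661, 0.0475]
ee_rot: [3.142, 0.0, 1.946]
wrist_force: [0.2, 0.4, 1.6]
width: 0.0005
finger_force: 0.6
```

```bash
python3 - <<'E'
from flap import *
flap(); delta(10,14.5,46,A+1.5708)
E
```

```text
fold [0.051] n 269 cost/n 1.25 rmax [77.5 80.1]
at [ 8.6 15.  47.7] turn [0.   0.   0.03] then shift [-0.01  0.04  0.04] world [0.583 0.066 0.046] F [-1.2  0.   0.7] t 14.725
```

Call:
drive_tool --pt "0 0 0.04 0 0 0" --pt "0 0 0.04 0 0 0" --pt "0 0 0 0 0 0"

```text
time: 15.1
tool_pos: [0.5813, 0.0659, 0.0468]
ee_rot: [3.14, 0.001, 1.946]
wrist_force: [-2.3, -0.1, 8.6]
width: 0.0001
finger_force: 4.4
```

The flap is shut solid at z = 46.8 mm with 8.6 N on it. Next I'll slide towards the lip.

Call:
drive_tool --pt "-0.08 0 0 0 0 0" --pt "-0.08 0 0 0 0 0" --pt "-0.08 0 0 0 0 0" --pt "-0.08 0 0 0 0 0" --pt "-0.06 0 0 0 0 0" --pt "-0.06 0 0 0 0 0" --pt "-0.06 0 0 0 0 0" --pt "0 0 0 0 0 0"

```text
time: 16.1
tool_pos: [0.5883, 0.0498, 0.0465]
ee_rot: [3.139, -0.003, 1.946]
wrist_force: [-3.3, 4.6, 9.5]
width: 0.0007
finger_force: 4.1
```

```bash
python3 - <<'E'
from flap import *
flap(); delta(10,-14,46,A+1.5708)
E
```

```text
fold [0.04] n 193 cost/n 1.17 rmax [76.5 78.5]
at [ 9.4 -2.9 46.5] turn [ 0.02 -0.03  0.04] then shift [-0.28  0.01  0.01] world [0.593 0.04  0.046] F [-2.2  3.8  7.8] t 16.15
```

Call:
drive_tool --pt "-0.08 0 0 0 0 0" --pt "-0.08 0 0 0 0 0" --pt "-0.08 0 0 0 0 0" --pt "-0.08 0 0 0 0 0" --pt "0 0 0 0 0 0"

```text
time: 16.77
tool_pos: [0.5913, 0.0428, 0.046]
ee_rot: [3.14, -0.013, 1.948]
wrist_force: [-6.5, 15.1, 8.8]
width: 0.0007
finger_force: 9.9
```

```bash
python3 - <<'E'
from flap import *
flap(); delta(10,-14,46,A+1.5708)
E
```

```text
fold [0.036] n 174 cost/n 1.01 rmax [76.2 78.1]
at [  9.7 -10.4  46. ] turn [ 0.02 -0.13  0.05] then shift [-0.09  0.01 -0.  ] world [0.593 0.04  0.046] F [-5.  15.9  9. ] t 16.825
```

Call:
drive_tool --pt "-0.06 0 0 0 0 0" --pt "-0.06 0 0 0 0 0" --pt "-0.06 0 0 0 0 0" --pt "0 0 0 0 0 0"

```text
time: 17.32
tool_pos: [0.5914, 0.0424, 0.0454]
ee_rot: [3.141, -0.026, 1.95]
wrist_force: [-10.4, 27.5, 10.6]
width: 0.0001
finger_force: 16.0
```

```bash
python3 - <<'E'
from flap import *
S=flap(); delta(10,-14,46,A+1.5708)
q=case(pts(S)); q[...,2]-=2.8
cv2.imwrite('pics/c7.png',cv2.resize(S['image'][165:230,245:325],(800,600),interpolation=cv2.INTER_CUBIC))
E
```

```text
fold [0.033] n 179 cost/n 1.02 rmax [75.7 78.8]
at [  9.6 -10.8  45.4] turn [ 0.01 -0.26  0.07] then shift [-0.08  0.01 -0.01] world [0.593 0.04  0.046] F [-10.6  26.9  12. ] t 17.375
```

View pics/c7.png

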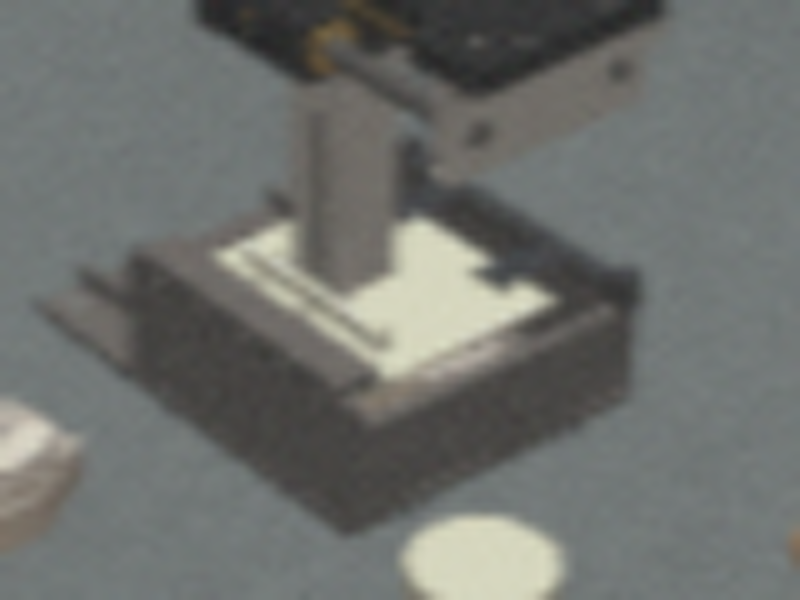

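The flap lies flat under the lip and won't move further at 29 N of push, so it is fully out. I'll ease the push off, then lift straight up so that nothing drags it back.

Call:
drive_tool --pt "0.1 0 0 0 0 0" --pt "0.1 0 0 0 0 0" --pt "0.05 0 -0.05 0 0 0" --pt "0 0 -0.08 0 0 0" --pt "0 0 -0.08 0 0 0" --pt "0.03 0 -0.08 0 0 0"

```text
time: 18.12
tool_pos: [0.5889, 0.0424, 0.0535]
ee_rot: [-3.138, -0.007, 1.947]
wrist_force: [-1.6, 5.3, -4.4]
width: 0.0004
finger_force: 2.4
```

```bash
python3 - <<'E'
from flap import *
flap(); delta(10,-14,46,A+1.5708)
E
```

```text
fold [0.078] n 213 cost/n 1.2 rmax [79.6 82.3]
at [  7.3 -10.1  54. ] turn [-0.04 -0.06  0.04] then shift [-0.1   0.07  0.2 ] world [0.593 0.04  0.046] F [-2.4  6.3 -3. ] t 18.175
```

Call:
drive_tool --pt "0 0 -0.15 0 0 0" --pt "0 0 -0.4 0 0 0" --pt "0 0 -0.8 0 0 0" --pt "0 0 -1 0 0 0" --pt "0 0 -1 0 0 0" --pt "0.5 0 -0.5 0 0 0" --pt "0.9 0 0 0 0 0" --pt "0.9 0 0 0 0 0" --pt "0.9 0 0 0 0 0" --pt "0.9 0 0 0 0 0" --pt "0.9 0 0 0 0 0" --pt "0 0 0 0 0 0"

```text
time: 19.68
tool_pos: [0.5165, 0.2281, 0.2103]
ee_rot: [-3.141, -0.001, 1.95]
wrist_force: [-0.1, -0.2, 1.1]
width: 0.0004
finger_force: 0.0
```

```bash
python3 - <<'E'
from flap import *
S=flap(); delta(10,-14,46,A+1.5708); T=snapshot('top')
out=[]
for s,z0 in((S,.0028),(T,0)):
    cc=np.array([[-60,-62,47],[70,-62,47],[70,62,47],[-60,62,47]],float)
    c,n=np.cos(A),np.sin(A)
    W=np.stack([X+(c*cc[:,0]-n*cc[:,1])/1e3,Y+(n*cc[:,0]+c*cc[:,1])/1e3,cc[:,2]/1e3+z0],1)
    K=np.array([[s['fx'],0,s['cx']],[0,s['fy'],s['cy']],[0,0,1]],float)
    im,_=cv2.projectPoints(W,s['rvec'],s['tvec'],K,None)
    dst=np.array([[(62-y)*3.2,(70-x)*3.2] for x,y,_ in cc],np.float32)
    w=cv2.warpPerspective(s['image'],cv2.getPerspectiveTransform(im.reshape(4,2).astype(np.float32),dst),(397,416),flags=cv2.INTER_CUBIC)
    for y,col in((-22,(0,0,255)),(-26,(0,0,255)),(-39,(0,255,0)),(50,(0,255,0))): cv2.line(w,(int((62-y)*3.2),0),(int((62-y)*3.2),40),col,1)
    out.append(w)
cv2.imwrite('pics/c8.png',np.hstack(out))
E
```

```text
fold [0.082] n 283 cost/n 1.08 rmax [78.5 82.7]
at [  7.5 187.8 210.2] turn [-0.    0.    0.06] then shift [-5.05  0.06  4.11] world [0.593 0.04  0.046] F [-0.5 -0.3 -0.8] t 19.725
```

View pics/c8.png

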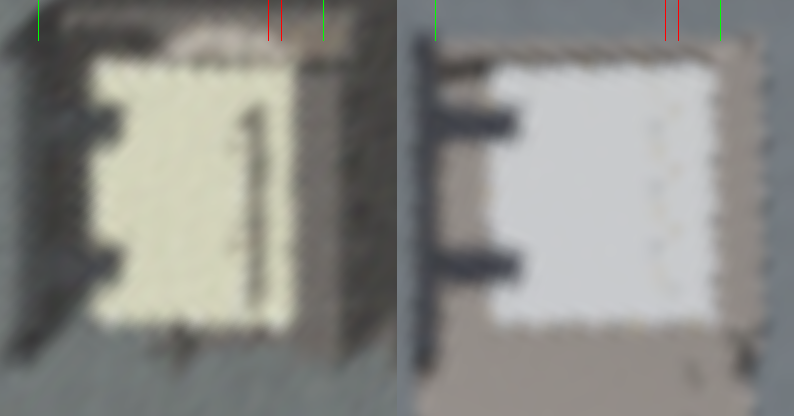

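The flap stays shut by itself with its free edge under the lip: the plate meets the lip at y≈-38. The rib is at about -22 to -25, the hinge-side gap matches the full 14 mm, and the robot is clear. I'm handing in.

```bash
python3 -c "
from bench import close_job; print(close_job())"
```

```text
the job is handed in; nothing more can be done
None
```

I handed the job in at about 20 s: the model is pushed fully in against the stop, and the flap is folded over and tucked under the lip, staying shut by itself; no result came back from the judging, and I read the full 14 mm tuck from the images and the firm stop at 29 N.

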